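Find the lid that fits the shelf-pin tub and twist it home

TASK

The tub of shelf pins on the library's sorting bench has lost its lid: of the three loose lids, pick the one that fits its neck, set it on and turn it clockwise until it is fully home, its bar in line with the tub's two orange tabs. Let go of it, and leave the other two lids where they lie.

Things in the scene. Friction and masses are not known exactly. Their poses are not given: they have to be found in the camera images.
- tub: Open white tub of shelf pins, fixed. Body 108 mm wide, 60 high; neck 56 wide, rim at 83. Two orange tabs on the neck at +x and -x, 50 deg wide, 80 mm across, z 73 to 79. The right lid goes on with its bar square (45 deg either way) to the tab line, drops to the rim (lid origin at z 63), turns clockwise from above to a stop, bar on tab line. Play 5 mm up, 6 sideways. Origin: underside centre.
- lid_blue: Blue twist lid, loose, right way up, about 110 g. Skirt 102 mm outside, 94 inside, 20 deep under a 4 mm plate (plate top at z 24). On it a grip bar along the lid's x axis, 56 long, 14 thick, z 24 to 54. Inside at +x and -x, below the bar's ends, two lugs 14 wide, z 0 to 5, 70 apart. Origin: centre of the skirt's lower edge, z up; same after a half turn.
- lid_green: Green twist lid, loose, right way up, about 65 g. Skirt 72 mm outside, 64 inside, 20 deep under a 4 mm plate (plate top at z 24). On it a grip bar along the lid's x axis, 56 long, 14 thick, z 24 to 54. Inside at +x and -x, below the bar's ends, two lugs 14 wide, z 0 to 5, 40 apart. Origin: centre of the skirt's lower edge, z up; same after a half turn.
- lid_yellow: Yellow twist lid, loose, right way up, about 155 g. Skirt 128 mm outside, 120 inside, 20 deep under a 4 mm plate (plate top at z 24). On it a grip bar along the lid's x axis, 56 long, 14 thick, z 24 to 54. Inside at +x and -x, below the bar's ends, two lugs 14 wide, z 0 to 5, 96 apart. Origin: centre of the skirt's lower edge, z up; same after a half turn.
Not all that is in view belongs to the job. Several things have the shape of the lid_blue; the one meant has the colours described above.

How it is judged (in metres and radians):
At the end, for the whole second after the job is handed in: The blue lid rests on the tub: centred within 12 mm, its lower edge 55 to 67 mm above the tub's underside (on the rim), upright within 0.1 rad, bar along the line of the tabs within 0.28 rad. The green and yellow lids lie within 30 mm of where they started (horizontal distance between lid_blue and tub below 0.012 m and z of lid_blue in the frame of tub between 0.055 and 0.067 m and angle between the x axis of lid_blue and the x axis of tub, either way round below 0.28 rad and angle between lid_blue's own z axis and vertical below 0.1 rad and linear speed of lid_blue below 0.02 m/s); the robot touches nothing.
It fails at once if the green lid is moved more than 30 mm (distance of lid_green from where it was at the start of the episode above 0.03 m).
It fails at once if the yellow lid is moved more than 30 mm (distance of lid_yellow from where it was at the start of the episode above 0.03 m).
It also fails if it takes over 46 s, if anything falls off the work surface, if the arm or the gripper's body presses on something with over 40 N, if the wrist force passes 120 N, or if a joint passes its speed limit or range.

ROBOT

A 6-joint arm with a two-finger parallel gripper is mounted at the origin on the work surface. World frame = base frame: x ahead of the robot, y to its left, z up, the work surface at z = 0. Lengths are in mm, angles in rad, forces in N, time in s.
With the tool pointing down it reaches from about 200 to 875 mm from the base axis. Payload 3.4 kg.
Tool frame: the origin (TCP) lies at the very end of the fingers, on their centre line; the grasp point (between the pads) lies 19 mm behind it; z points along the fingers, y is the direction in which the jaws open and shut (so a half turn about z gives the same grasp; the last joint's range is limited). The gripper opens to 94 mm and grips with 3 to 60 N. Pads are 16 mm wide; open, the fingers measure 119 mm over their backs; the gripper's body (75 mm by 177 mm) begins 78 mm behind the grasp point.
Start: joints at [1.043, 0.276, 1.505, -0, 1.361, -0.121], TCP at [227.533, 528.105, 205.493] pointing down, gripper open.
Joint ranges: [-2.89, 2.89], [-0.75, 2.08], [0.22, 2.7], [-1.18, 4.32], [0.11, 2.71], [-2.7, 2.7]. Speed limits (rad/s): [2.57, 2.57, 3.14, 3.14, 3.14, 3.14].

INTERFACE

Orientations are given as a 3x3 rotation matrix whose columns are the frame's x, y, z axes.
In Python, from bench import * gives the robot as it stands.
- The arm moves only by the shell command python3 -m crank 'ROWS' [FORCE]. ROWS is a JSON object of lists of equal length, an entry for each row: "grip": the closure, from 0 (fully open) to 1 (shut); "translation": the shift along the tool's x, y, z in units of 40 mm (1.0 is 40 mm), a list of three; "turn": the turn, a rotation vector about the tool's x, y, z in units of 6 degrees (1.0 is 6 degrees), a list of three. A call has 1 to 20 rows; each row shifts and turns the commanded pose from where the row before left it, along the tool's axes as they then stand; what a row does not reach is not made up. A row lasts 1/10 s, in which the tool goes at most 50 mm and 8.59 degrees, less where a joint would pass 70% of its speed; a pose out of reach is approached as far as the arm can. A call is refused whole if a number of a shift passes 1 or a number of a turn 1, either way. A call with a gripper value outside its range is refused whole. The fingers move at their own pace and stop on an object; FORCE is the grip in N (left out, the last holds). Time passes only in rows, so rows that do not move let the fingers close. It gives the time, the measured TCP pose, the force and the opening at its end, in the units of the state.
- state(): the state, without advancing time (a new reading comes with each control period).
- camera(name): name is "scene" or "top" or "wrist"; returns (picture, depth): 384x512x3 uint8, red, green, blue; 384x512 float32, mm along the optical axis (not along the pixel's ray), 0 where there is no reading.
- camera_info(name): a dict with "mtx" (3x3 intrinsics, pixels), "origin" and "orientation" of the camera in the world; the wrist camera has in their place "tool_from_camera" (4x4, takes a point from camera to tool coordinates, whose origin is the TCP and whose axes are the flange's). Camera axes: x right, y down, z forward; pixel columns grow to the right and rows downward; lengths in mm; the calibration is good to about 2 mm. The wrist camera is an equidistant fisheye: a pixel r from the principal point sees the ray r / f radians off the axis. A picture is of the moment at which its call begins: read the wrist's pose just before it. camera_info takes no time and is no camera call.
- sign_off(): hands the job in, once; it reports no verdict.
The state is a dict: "clock": time; "qpos": joint angles; "dq": joint speeds; "tau": joint torques, N m; "ee_pos": TCP position; "tcp_rot": TCP orientation; "ft_force": force on the tool from outside, world axes, zero at the start; "torque": the same for the moment, N m; "finger_gap": opening from 0.0 (shut) to 1.0 (fully open).
Only numpy, scipy, OpenCV 4.12 (cv2) and the standard library are available. Lean on these libraries where they do the work, as an engineer would, in place of code of your own. Each camera call takes 0.05 s, during which the arm holds its last target. There are 200 camera calls.

## Working session

There is one attempt and no reset: what is moved stays moved. The work goes in short steps, Python scripts to look and compute and a shell command to move; the robot and the scene stay as the last step left them, time stands still between calls to the robot, and variables do not carry over. Pictures are saved under pics/ and viewed, about 8 in all and at most 12, crops included, and the job is handed in when it is done.

```bash
mkdir -p pics; ls
python3 - <<'E'
from bench import *
import numpy as np,cv2
s=state();print(s['clock'],s['ee_pos'],np.round(s['tcp_rot'],3).tolist(),s['finger_gap'])
for n in("scene","top"):
    p,d=camera(n);i=camera_info(n);print(n,np.round(i['mtx'],1).tolist(),np.round(i['origin'],1).tolist(),np.round(i['orientation'],4).tolist())
    cv2.imwrite(f'pics/{n}0.png',p[:,:,::-1]);np.savez(f'{n}0.npz',p=p,d=d)
i=camera_info('wrist');print(i)
a=[cv2.imread(f'pics/{n}0.png') for n in('scene','top')]
cv2.imwrite('pics/both0.png',cv2.resize(np.vstack(a),(800,1200))[:1200] if 0 else np.vstack(a)[:, :])
E
```

```text
pics
0.0 [227.23577327 527.5842907  204.60686109] [[-0.918, 0.396, -0.001], [0.396, 0.918, -0.002], [0.0, -0.002, -1.0]] 0.997351421972877
scene [[386.4, 0.0, 254.1], [0.0, 386.4, 188.7], [0.0, 0.0, 1.0]] [1100.1, -17.2, 756.3] [[-0.0023, 0.8464, -0.5325], [0.9999, -0.0057, -0.0134], [-0.0144, -0.5325, -0.8463]]
top [[422.3, 0.0, 255.2], [0.0, 422.3, 194.2], [0.0, 0.0, 1.0]] [528.3, -20.2, 907.0] [[0.0125, -0.9931, 0.1167], [-0.9997, -0.01, 0.022], [-0.0207, -0.1169, -0.9929]]
{'mtx': array([[297.31863964,   0.        , 253.30768505],
       [  0.        , 297.31863964, 189.35329544],
       [  0.        ,   0.        ,   1.        ]]), 'tool_from_camera': array([[ 1.14662247e-03, -9.69375026e-01, -2.45582461e-01,
         7.10944393e+01],
       [ 9.99999341e-01,  1.12537262e-03,  2.26863146e-04,
        -9.04025683e-01],
       [ 5.64563084e-05, -2.45582559e-01,  9.69375677e-01,
        -1.77350983e+02],
       [ 0.00000000e+00,  0.00000000e+00,  0.00000000e+00,
         1.00000000e+00]])}
```

View pics/top0.png

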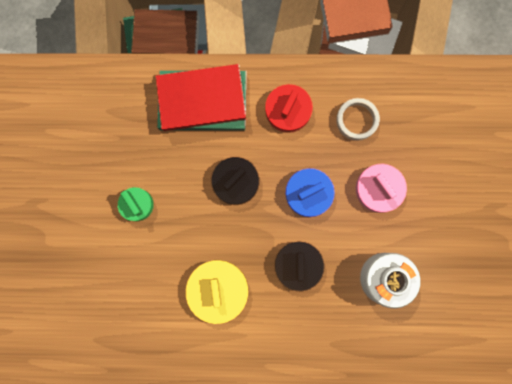

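View pics/scene0.png

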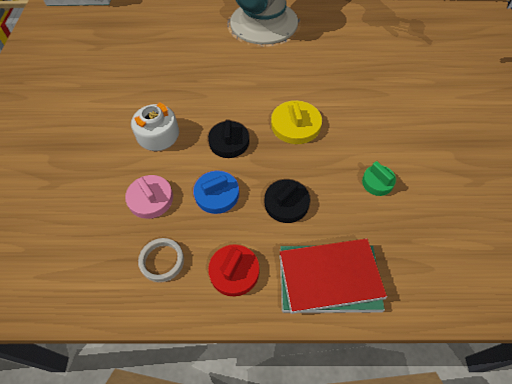

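Top view: blue lid at (310,193), green (135,204), yellow (217,292), tub at (391,281) with orange tabs (408,270) and (384,293). Same-shaped candidates are blue (310,193), red (289,107), pink (382,188), black (236,181) and black (299,267). Only (310,193) is blue, so that is the one meant.

```bash
cat > h.py <<'E'
from bench import *
import numpy as np,cv2
def ray(n,uv):
    i=camera_info(n);R=np.array(i['orientation']);o=np.array(i['origin'])
    uv=np.atleast_2d(uv).astype(float);k=np.c_[uv,np.ones(len(uv))]@np.linalg.inv(i['mtx']).T
    return o,k@R.T
def plane(n,uv,z):
    o,r=ray(n,uv);return o+r*((z-o[2])/r[:,2])[:,None]
def tri(a,b):
    (o1,r1),(o2,r2)=ray('scene',a),ray('top',b);r1,r2=r1[0],r2[0]
    t=np.linalg.lstsq(np.c_[r1,-r2],o2-o1,rcond=None)[0];p,q=o1+t[0]*r1,o2+t[1]*r2
    return (p+q)/2,np.linalg.norm(p-q)
def mask(p,lo,hi):return cv2.inRange(cv2.cvtColor(p,cv2.COLOR_RGB2HSV),lo,hi)
BLUE=((105,120,40),(130,255,255));OR=((5,170,140),(18,255,255))
E
python3 - <<'E'
from h import *
crops=[]
for n in('scene','top'):
    z=np.load(n+'0.npz');p,d=z['p'],z['d']
    m=mask(p,*BLUE);k,l,st,c=cv2.connectedComponentsWithStats(m);j=1+st[1:,4].argmax()
    v,u=np.where(l==j);o,r=ray(n,np.c_[u,v]);P=o+r*d[v,u][:,None]
    print(n,'blue',c[j],st[j,4],'z pct',np.percentile(P[:,2],[5,30,60,90,98]).round(1))
    b=P[:,2]>43;rc=cv2.minAreaRect(P[b][:,:2].astype(np.float32));print(' bar',b.sum(),np.round(rc[0],1),np.round(rc[1],1),rc[2],P[b].mean(0), 'px',np.c_[u,v][b].mean(0))
    C=cv2.PCACompute(P[b][:,:2].astype(np.float32),None)[1];print(' pca deg',np.degrees(np.arctan2(C[0,1],C[0,0])))
    pl=(P[:,2]>20)&(P[:,2]<28);print(' plate circle',cv2.minEnclosingCircle(P[pl|b][:,:2].astype(np.float32)))
    x0,y0=(300,190) if n=='top' else (130,90)
    m=mask(p,*OR);m2=np.zeros_like(m)
    if n=='top':m2[250:310,360:425]=m[250:310,360:425]
    else:m2[95:135,125:185]=m[95:135,125:185]
    k,l,st,c=cv2.connectedComponentsWithStats(m2)
    for j in range(1,k):
        if st[j,4]>8:
            v,u=np.where(l==j);o,r=ray(n,np.c_[u,v]);P=o+r*d[v,u][:,None];print(' tab',c[j].round(1),st[j,4],np.median(P,0).round(1),plane(n,c[j],79).round(1))
    # tub neck
    v,u=np.mgrid[0:384,0:512];uv=np.c_[u.ravel(),v.ravel()];o,r=ray(n,uv);P=o+r*d.ravel()[:,None]
    T=P[(np.abs(P[:,0]-300)<140)&(P[:,1]<-140)&(d.ravel()>0)]
    for a,bz in((52,63),(80,90)):
        q=T[(T[:,2]>a)&(T[:,2]<bz)]
        if len(q)>5:print(' ring',a,len(q),cv2.minEnclosingCircle(q[:,:2].astype(np.float32)),np.median(q[:,2]))
    g=p[240:320,350:430] if n=='top' else p[90:160,120:190]
    crops.append(cv2.resize(g,(390,390),interpolation=cv2.INTER_CUBIC))
    if n=='top':crops.insert(0,cv2.resize(p[150:236,265:351],(390,390),interpolation=cv2.INTER_CUBIC))
cv2.imwrite('pics/crop1.png',np.hstack(crops[:2:1] if 0 else [crops[0],crops[2]])[:,:,::-1])
E
```

```text
scene blue [216.06323338 191.62842243] 1534 z pct [10.4 23.  24.5 50.5 55. ]
 bar 202 [864.8 -79.8] [484.1  54.1] 8.522527694702148 [ 672.46780052 -106.89465801  100.52940843] px [215.22277228 183.21287129]
 pca deg 11.609606
 plate circle ((844.1748046875, -73.06365203857422), 261.9866943359375)
 tab [161.7 106.6] 56 [ 439.3 -249.9   78.9] [[ 439.2 -250.4   79. ]]
 tab [139.2 121.4] 55 [ 486.7 -297.6   78.9] [[ 486.  -297.2   79. ]]
 ring 52 61 ((434.8415832519531, -271.28155517578125), 45.333595275878906) 59.72049435137933
 ring 80 14 ((435.5997314453125, -261.882568359375), 16.891929626464844) 80.81004092861377
top blue [309.31404494 192.21797753] 1780 z pct [20.1 22.1 23.6 49.6 54. ]
 bar 198 [597.6 -73.4] [ 26.2 172.8] 43.89983367919922 [ 635.68310422 -114.00149292   65.08615353] px [311.43939394 190.57575758]
 pca deg 129.77744
 plate circle ((603.1207275390625, -82.1895523071289), 97.16963195800781)
 tab [407.9 269.3] 47 [ 484.  -297.3   77.7] [[ 483.5 -296.9   79. ]]
 tab [380.7 289.8] 49 [ 445.1 -244.3   77.8] [[ 444.  -244.2   79. ]]
 tab [388.  296.2] 12 [ 432.4 -258.1   78.4] [[ 432.3 -257.8   79. ]]
 ring 52 468 ((438.4933166503906, -275.0804748535156), 49.1683349609375) 58.49352584764216
 ring 80 24 ((437.55426025390625, -266.0467529296875), 21.810516357421875) 81.84692520588004
```

View pics/crop1.png

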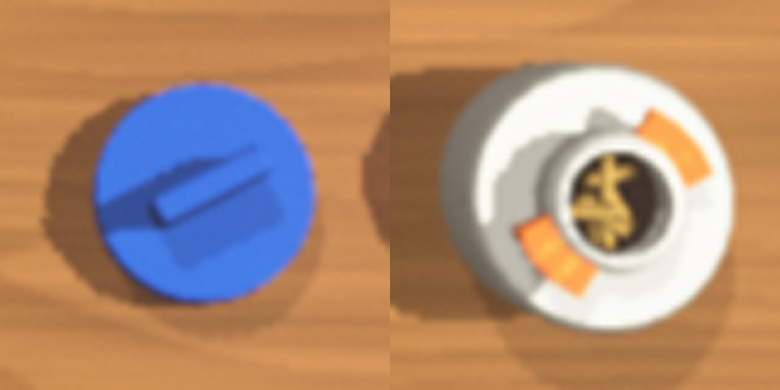

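The left crop confirms the blue lid: its plate is blue and its bar runs from lower left to upper right. The right crop shows the tub's tabs at upper right and lower left of the neck. I'll redo the bar with the outliers removed.

Run:
```python
from h import *
px={}
for n in('scene','top'):
    z=np.load(n+'0.npz');p,d=z['p'],z['d']
    m=mask(p,*BLUE);k,l,st,c=cv2.connectedComponentsWithStats(m);j=1+st[1:,4].argmax()
    e=cv2.erode((l==j).astype(np.uint8),np.ones((3,3)))
    v,u=np.where(e);o,r=ray(n,np.c_[u,v]);P=o+r*d[v,u][:,None]
    b=(P[:,2]>49)&(P[:,2]<60)
    rc=cv2.minAreaRect(P[b][:,:2].astype(np.float32));C=cv2.PCACompute(P[b][:,:2].astype(np.float32),None)[1]
    px[n]=np.c_[u,v][b].mean(0)
    print(n,b.sum(),np.median(P[b],0).round(1),np.round(rc[0],1),np.round(rc[1],1),'deg',np.degrees(np.arctan2(C[0,1],C[0,0])),px[n])
    v,u=np.where(l==j);Q=plane(n,np.c_[u,v],24)
    print(' outline at z24',cv2.minEnclosingCircle(Q[:,:2].astype(np.float32)))
print('tri bar top',tri(px['scene'],px['top']))
print('tri tabs',tri([161.7,106.6],[382.2,291.1]),tri([139.2,121.4],[407.9,269.3]))
```

```text
scene 148 [ 639.7 -113.8   53.4] [ 639. -114.] [14.8 55.6] deg 117.3661 [214.67567568 181.97297297]
 outline at z24 ((644.2777099609375, -112.19090270996094), 56.42285919189453)
top 184 [ 636.6 -115.8   52.5] [ 637.7 -116.1] [13.8 54.5] deg 118.13623 [311.39130435 190.55434783]
 outline at z24 ((637.5516967773438, -114.01566314697266), 50.504764556884766)
tri bar top (array([ 637.63566734, -115.24124859,   50.03553592]), np.float64(1.1839893064938907))
tri tabs (array([ 441.96052642, -247.93872559,   81.42265204]), np.float64(3.1436685352343945)) (array([ 483.25016848, -298.21055098,   75.90908494]), np.float64(0.4426847649283748))
```

Blue bar centre is about (638,-115), top at z≈50–54, direction 117.7°. Tub centre is about (462.5,-272.5) and the tab line is about -49°. Now moving above the lid, with a tool-z turn of +39°.

```bash
python3 -m crank '{"grip":[0,0,0,0,0,0,0,0,0,0,0,0,0,0,0,0,0,0],"translation":[[-0.88,-0.6,0],[-0.88,-0.6,0],[-0.88,-0.6,0],[-0.88,-0.6,0],[-0.88,-0.6,0],[-0.88,-0.6,0],[-0.88,-0.6,0],[-0.88,-0.6,0],[-0.88,-0.6,0],[-0.88,-0.6,0],[-0.88,-0.6,0],[-0.88,-0.6,0],[-0.88,-0.6,0],[-0.88,-0.6,0],[-0.88,-0.6,0],[-0.88,-0.6,0],[-0.88,-0.55,0],[-0.84,-0.52,0]],"turn":[[0,0,0],[0,0,0],[0,0,0],[0,0,0],[0,0,0],[0,0,0],[0,0,0],[0,0,0],[0,0,0],[0,0,0],[0,0,0],[0,0,0],[0,0,0],[0,0,0],[0,0,0],[0,0,0],[0,0,0],[0,0,0]]}' 20
python3 -m crank '{"grip":[0.4,0.4,0.4,0.4,0.4,0.4,0.4,0.4,0.4],"translation":[[0,0,0],[0,0,0],[0,0,0],[0,0,0],[0,0,0],[0,0,0],[0,0,0],[0,0,0],[0,0,0]],"turn":[[0,0,0.93],[0,0,0.93],[0,0,0.93],[0,0,0.93],[0,0,0.93],[0,0,0.93],[0,0,0.92],[0,0,0],[0,0,0]]}'
cat >> h.py <<'E'
def wrist(name=None):
    s=state();p,d=camera('wrist');i=camera_info('wrist')
    if name:cv2.imwrite('pics/'+name,p[:,:,::-1])
    return s,p,d,i
def wpts(s,d,i,u,v,z=None):
    """world points by depth (z None) or on the plane z"""
    K=i['mtx'];T=np.array(i['tool_from_camera']);R=np.array(s['tcp_rot']);e=np.array(s['ee_pos'])
    a=np.c_[(u-K[0,2])/K[0,0],(v-K[1,2])/K[1,1]];r=np.linalg.norm(a,axis=1)+1e-9
    k=np.c_[a/r[:,None]*np.tan(r)[:,None],np.ones(len(r))]
    o=e+R@T[:3,3];w=k@(R@T[:3,:3]).T
    t=d[v.astype(int),u.astype(int)] if z is None else (z-o[2])/w[:,2]
    return o+w*t[:,None]
E
python3 - <<'E'
from h import *
s,p,d,i=wrist('w1.png');R=np.array(s['tcp_rot']);print(s['clock'],np.round(s['ee_pos'],1),'yaw',np.degrees(np.arctan2(R[1,0],R[0,0])),s['qpos'],s['finger_gap'])
l=mask(p,*BLUE);k,l,st,c=cv2.connectedComponentsWithStats(l);j=1+st[1:,4].argmax();v,u=np.where(l==j)
P=wpts(s,d,i,u,v);b=(P[:,2]>49)&(P[:,2]<58);print(b.sum(),np.median(P[b],0),cv2.minAreaRect(P[b][:,:2].astype(np.float32)))
C=cv2.PCACompute(P[b][:,:2].astype(np.float32),None)[1];print(np.degrees(np.arctan2(C[0,1],C[0,0])))
Q=wpts(s,d,i,u,v,24.);print(cv2.minEnclosingCircle(Q[:,:2].astype(np.float32)))
E
```

```text
clock: 1.9
ee_pos: [639.6, -115.6, 204.8]
tcp_rot: [[-0.918, 0.396, -0.001], [0.396, 0.918, 0.0], [0.001, 0.0, -1.0]]
ft_force: [0.2, 0.4, 0.5]
finger_gap: 1.002
clock: 2.8
ee_pos: [638.9, -113.9, 205.1]
tcp_rot: [[-0.466, 0.885, -0.001], [0.885, 0.466, 0.0], [0.001, -0.001, -1.0]]
ft_force: [0.8, -0.7, 0.5]
finger_gap: 0.6
2.8 [ 638.9 -113.9  205.1] yaw 117.80543620327217 [-2.83597216e-01  3.88677876e-01  1.33576959e+00  1.00899164e-04
  1.41794751e+00 -7.68909190e-01] 0.5996266374270853
177 [ 636.17357703 -111.27411664   50.84235884] ((637.1447143554688, -115.42027282714844), (13.7675142288208, 54.078006744384766), 28.07134437561035)
121.19962
((632.5875244140625, -107.080078125), 44.942588806152344)
```

View pics/w1.png

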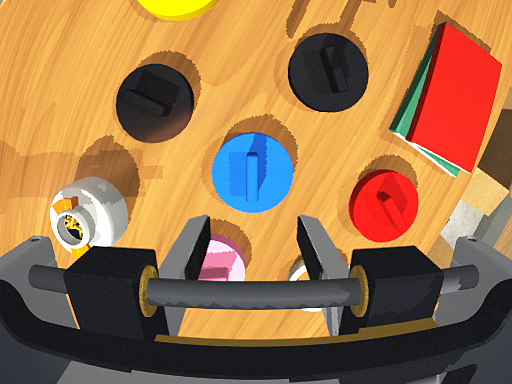

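Wrist view: the blue lid is centred at (252,170) with its bar lined up with the tool, and nothing is in the fingers' way. The bar comes out at (637,-115.4) and 118°, which agrees with the other views. Descending and gripping.

```bash
python3 -m crank '{"grip":[0.4,0.4,0.4,0.4,0.4,0.4,0.4,0.4,1,1,1,1,1,1,1,1],"translation":[[0,-0.05,0.8],[0,0,0.8],[0,0,0.8],[0,0,0.8],[0,0,0.6],[0,0,0.4],[0,0,0.15],[0,0,0],[0,0,0],[0,0,0],[0,0,0],[0,0,0],[0,0,0],[0,0,0],[0,0,0],[0,0,0]],"turn":[[0,0,0],[0,0,0],[0,0,0],[0,0,0],[0,0,0],[0,0,0],[0,0,0],[0,0,0],[0,0,0],[0,0,0],[0,0,0],[0,0,0],[0,0,0],[0,0,0],[0,0,0],[0,0,0]]}' 30
```

```text
clock: 4.45
ee_pos: [637.5, -114.9, 31.7]
tcp_rot: [[-0.465, 0.885, 0.0], [0.885, 0.465, 0.0], [-0.0, 0.0, -1.0]]
ft_force: [-0.1, -0.3, 2.3]
finger_gap: 0.146
```

```bash
python3 -m crank '{"grip":[1,1,1,1,1,1,1,1],"translation":[[0,0,-0.3],[0,0,-0.7],[0,0,-0.9],[0,0,-0.9],[0,0,-0.9],[0,0,-0.6],[-0.2,-0.9,0],[0,-0.5,0]],"turn":[[0,0,0],[0,0,0],[0,0,0],[0,0,0],[0,0,0],[0,0,0],[0,0,0.5],[0,0,0]]}'
python3 -m crank '{"grip":[1,1,1,1,1,1],"translation":[[0,0,0],[0,0,0],[0,0,0],[0,0,0],[0,0,0],[0,0,0]],"turn":[[0,0,-1],[0,0,-1],[0,0,-1],[0,0,-1],[0,0,-1],[0,0,0]]}'
python3 - <<'E'
from h import *
s,p,d,i=wrist('w2.png');R=np.array(s['tcp_rot']);print(s['clock'],np.round(s['ee_pos'],1),'yaw',np.degrees(np.arctan2(R[1,0],R[0,0])),s['ft_force'])
k,l,st,c=cv2.connectedComponentsWithStats(mask(p,*OR))
for j in range(1,k):
    if st[j,4]>15:
        v,u=np.where(l==j);print(c[j].round(),st[j,4],np.median(wpts(s,d,i,u,v),0).round(1),wpts(s,d,i,u,v,79.).mean(0).round(1))
v,u=np.mgrid[0:384,0:512];v=v.ravel();u=u.ravel();P=wpts(s,d,i,u,v)
q=P[(np.hypot(P[:,0]-462.5,P[:,1]+272.5)<36)&(P[:,2]>80.5)&(P[:,2]<87)];print('rim',len(q),cv2.minEnclosingCircle(q[:,:2].astype(np.float32)) if len(q)>3 else '')
E
```

```text
clock: 5.25
ee_pos: [590.3, -148.5, 205.1]
tcp_rot: [[-0.417, 0.909, 0.001], [0.909, 0.417, -0.002], [-0.003, 0.0, -1.0]]
ft_force: [0.7, -0.7, -1.3]
finger_gap: 0.148
clock: 5.85
ee_pos: [590.8, -147.0, 203.9]
tcp_rot: [[-0.816, 0.578, 0.0], [0.578, 0.816, 0.0], [-0.0, 0.0, -1.0]]
ft_force: [0.7, 0.1, -1.1]
finger_gap: 0.147
5.85 [ 590.8 -147.   203.9] yaw 144.67980039689672 [ 0.6518435   0.09753517 -1.05418194]
[3. 5.] 53 [  86.3 -328.    -1.7] [ 182.  -281.1   79. ]
[39. 60.] 4441 [ 246.5 -316.9   -1.8] [ 307.1 -272.3   79. ]
[44.  9.] 70 [ 184.9 -262.8   -1.8] [ 257.3 -230.    79. ]
[73. 17.] 592 [ 242.  -225.7   -1.8] [ 304.9 -203.1   79. ]
[277.   2.] 26 [423.9   7.6  -1.9] [447.1 -16.5  79. ]
[391.  55.] 9899 [563.4 102.5  -1.9] [558.   63.3  79. ]
[265.   8.] 40 [423.2 -10.5  -1.7] [446.2 -31.2  79. ]
[343.  26.] 52 [497.8  63.4  -2. ] [505.7  27.2  79. ]
[238.  26.] 17 [423.1 -53.7  -2. ] [446.7 -65.6  79. ]
[278.  50.] 1762 [486.7 -32.3  -1.9] [490.6 -46.7  79. ]
[501.  35.] 33 [633.7 333.   -1.7] [612.3 240.   79. ]
[292.  34.] 18 [471.6  -3.9  -1.8] [484.6 -25.3  79. ]
[5
[... 1775 characters left out ...]
.7   -1.9] [ 561.2 -248.1   79. ]
[ 61. 234.] 243 [ 489.5 -470.2   -1.8] [ 500.1 -390.3   79. ]
[174. 232.] 113 [ 598.1 -290.5   -1.8] [ 584.  -253.1   79. ]
[404. 235.] 450 [803.9 -13.1  -1.8] [748.3 -34.3  79. ]
[364. 243.] 26 [772.7 -76.9  -1.3] [722.5 -83.2  79. ]
[120. 263.] 17 [ 588.5 -400.2   -2.2] [ 576.5 -339.7   79. ]
[ 71. 296.] 28 [ 585.6 -548.6   -2. ] [ 573.7 -454.3   79. ]
[418. 301.] 31 [948.8 -41.5  -1.9] [860.3 -55.5  79. ]
[253. 322.] 119 [ 794.9 -290.4   -1.9] [ 738.4 -253.2   79. ]
[130. 330.] 30 [ 695.2 -488.2   -1.6] [ 662.3 -411.2   79. ]
[254. 339.] 44 [ 822.7 -311.5   -1.8] [ 763.3 -269.7   79. ]
rim 223 ((460.39947509765625, -274.3913879394531), 24.894739151000977)
```

View pics/w2.png

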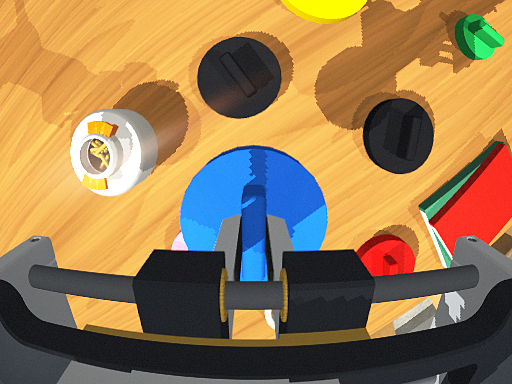

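Wrist view: the lid is held level. The tub is at (98,155) with tabs at (102,129) and (95,183). The colour mask caught wood as well, so I'll gate it by height.

Run:
```python
from h import *
s,p,d,i=wrist();R=np.array(s['tcp_rot']);e=s['ee_pos']
v,u=np.mgrid[60:240,50:170];v=v.ravel();u=u.ravel();P=wpts(s,d,i,u,v)
o=mask(p,(3,150,120),(25,255,255))[v,u]>0
rad=np.hypot(P[:,0]-461.5,P[:,1]+273)
k=o&(P[:,2]>73)&(P[:,2]<81)&(rad>26)&(rad<45);Q=wpts(s,d,i,u[k],v[k],79.)
w,l,c=cv2.kmeans(Q[:,:2].astype(np.float32),2,None,(3,50,.1),5,cv2.KMEANS_PP_CENTERS);f=c[1]-c[0]
print(k.sum(),np.bincount(l.ravel()),c,c.mean(0),np.degrees(np.arctan2(f[1],f[0])))
q=P[(rad<36)&(P[:,2]>80)&(P[:,2]<87)&~o];print('rim',len(q),cv2.minEnclosingCircle(q[:,:2].astype(np.float32)),np.median(q[:,2]))
q=P[(rad<70)&(P[:,2]>54)&(P[:,2]<62)];print('shoulder',cv2.minEnclosingCircle(q[:,:2].astype(np.float32)),np.median(q[:,2]))
v,u=np.where(mask(p,*BLUE)>0);k=(v<235);v,u=v[k],u[k];Q=wpts(s,d,i,u,v);b=np.abs(Q[:,2]-(e[2]-8))<4
t=(Q[b]-e)@R;hull=cv2.convexHull(t[:,:2].astype(np.float32))[:,0]
h=hull[hull[:,0]>10]
A=np.c_[2*h,np.ones(len(h))];x=np.linalg.lstsq(A,(h**2).sum(1),rcond=None)[0];print('lid in tool',x[:2],'r',np.sqrt(x[2]+x[0]**2+x[1]**2),'z',np.median(t[:,2]),len(h))
# top camera on tub again
z=np.load('top0.npz');p,d=z['p'],z['d'];v,u=np.mgrid[245:320,355:430];v=v.ravel();u=u.ravel()
o,r=ray('top',np.c_[u,v]);P=o+r*d[v,u][:,None];rad=np.hypot(P[:,0]-462,P[:,1]+272.5)
k=(mask(p,(3,150,120),(25,255,255))[v,u]>0)&(rad>26)&(rad<46)&(P[:,2]>72);Q=plane('top',np.c_[u,v][k],79)
w,l,c=cv2.kmeans(Q[:,:2].astype(np.float32),2,None,(3,50,.1),5,cv2.KMEANS_PP_CENTERS);f=c[1]-c[0];print('top',c,c.mean(0),np.degrees(np.arctan2(f[1],f[0])))
```

```text
412 [279 133] [[ 439.6974  -248.87122]
 [ 480.91687 -297.50528]] [ 460.30713 -273.18823] -49.717274
rim 288 ((459.8959655761719, -274.2825012207031), 24.976469039916992) 80.89254989029868
shoulder ((460.8698425292969, -273.765625), 53.8486213684082) 58.09953532044341
lid in tool [ 0.2570169  -0.90447683] r 50.151851232402095 z 9.567900969656046 30
top [[ 483.3617  -296.9056 ]
 [ 440.14902 -248.7413 ]] [ 461.75537 -272.82346] 131.89822
```

```bash
python3 -m crank '{"grip":[1,1,1,1,1,1],"translation":[[0.1,-0.5,0],[0.16,-0.9,0],[0.16,-0.9,0],[0.16,-0.9,0],[0.15,-0.75,0],[0.09,-0.5,0]],"turn":[[0,0,0.5],[0,0,0],[0,0,0],[0,0,0],[0,0,0],[0,0,-0.5]]}'
python3 -m crank '{"grip":[1,1,1,1,1,1,1,1,1,1,1,1,1,1,1,1,1,1,1,1],"translation":[[0,0,0],[0,0,0],[0,0,0],[0,0,0],[0,0,0],[0,0,0],[0,0,0],[0,0,0],[0,0,0],[0,0,0],[0,0,0],[0,0,0],[0,0,0],[0,0,0],[0,0,0],[0,0,0],[0,0,0],[0,0,0],[0,0,0],[0,0,0]],"turn":[[0,0,1],[0,0,1],[0,0,1],[0,0,1],[0,0,1],[0,0,1],[0,0,1],[0,0,1],[0,0,1],[0,0,1],[0,0,1],[0,0,1],[0,0,1],[0,0,1],[0,0,1],[0,0,1],[0,0,1],[0,0,1],[0,0,1],[0,0,0.8]]}'
python3 -m crank '{"grip":[1,1],"translation":[[0,0,0],[0,0,0]],"turn":[[0,0,0],[0,0,0]]}'
python3 - <<'E'
from h import *
s=state();R=np.array(s['tcp_rot']);e=np.array(s['ee_pos']);print(s['clock'],e,'yaw',np.degrees(np.arctan2(R[1,0],R[0,0])),np.round(s['qpos'],2))
for c in(np.array([461.3,-273.2,e[2]]),):print('tool units',(R.T@(c-e))/40)
E
```

```text
clock: 6.55
ee_pos: [453.9, -268.2, 203.7]
tcp_rot: [[-0.815, 0.579, -0.0], [0.579, 0.815, -0.0], [0.0, -0.001, -1.0]]
ft_force: [1.1, -0.6, -1.5]
finger_gap: 0.143
clock: 8.55
ee_pos: [455.6, -267.1, 203.7]
tcp_rot: [[0.902, 0.432, 0.0], [0.432, -0.902, 0.0], [0.0, 0.0, -1.0]]
ft_force: [-0.6, -0.6, -1.3]
finger_gap: 0.148
clock: 8.75
ee_pos: [455.6, -267.1, 203.6]
tcp_rot: [[0.899, 0.438, 0.0], [0.438, -0.899, -0.0], [0.0, 0.0, -1.0]]
ft_force: [-0.4, -0.8, -1.4]
finger_gap: 0.148
8.75 [ 455.58395089 -267.13114852  203.59040753] yaw 25.94596737633128 [-0.66  0.21  1.61  0.    1.33  0.46]
tool units [6.21161860e-02 1.98951473e-01 2.45704643e-05]
```

```bash
python3 -m crank '{"grip":[1,1,1,1,1,1],"translation":[[0.06,0.2,0],[0,0,0.6],[0,0,0.8],[0,0,0.4],[0,0,0.15],[0,0,0]],"turn":[[0,0,0],[0,0,0],[0,0,0],[0,0,0],[0,0,0],[0,0,0]]}'
python3 -m crank '{"grip":[1,1,1,1,1,1,1,1],"translation":[[0,0,0.1],[0,0,0.1],[0,0,0.1],[0,0,0.1],[0,0,0.1],[0,0,0.1],[0,0,0],[0,0,0]],"turn":[[0,0,0],[0,0,0],[0,0,0],[0,0,0],[0,0,0],[0,0,0],[0,0,0],[0,0,0]]}'
```

```text
clock: 9.35
ee_pos: [461.3, -273.4, 124.8]
tcp_rot: [[0.9, 0.437, -0.001], [0.437, -0.9, 0.001], [-0.0, -0.001, -1.0]]
ft_force: [-0.7, 0.1, -1.7]
finger_gap: 0.149
clock: 10.15
ee_pos: [461.3, -273.3, 101.3]
tcp_rot: [[0.9, 0.437, -0.0], [0.437, -0.9, 0.0], [-0.0, -0.0, -1.0]]
ft_force: [-0.0, -0.1, -1.0]
finger_gap: 0.147
```

```bash
python3 -m crank '{"grip":[1,1,1,1,1,1],"translation":[[0,0,0.06],[0,0,0.05],[0,0,0.04],[0,0,0.03],[0,0,0],[0,0,0]],"turn":[[0,0,0],[0,0,0],[0,0,0],[0,0,0],[0,0,0],[0,0,0]]}'
```

```text
clock: 10.75
ee_pos: [461.2, -273.3, 94.5]
tcp_rot: [[0.9, 0.437, 0.0], [0.437, -0.9, 0.0], [0.0, 0.0, -1.0]]
ft_force: [-0.8, 0.7, 2.9]
finger_gap: 0.147
```

It is seated on the rim at the expected height. Turning clockwise (tool +z).

```bash
python3 -m crank '{"grip":[1,1,1,1,1,1,1,1,1,1,1,1,1,1,1,1,1,1,1],"translation":[[0,0,-0.03],[0,0,0],[0,0,0],[0,0,0],[0,0,0],[0,0,0],[0,0,0],[0,0,0],[0,0,0],[0,0,0],[0,0,0],[0,0,0],[0,0,0],[0,0,0],[0,0,0],[0,0,0],[0,0,0],[0,0,0],[0,0,0]],"turn":[[0,0,0],[0,0,0.7],[0,0,0.7],[0,0,0.7],[0,0,0.7],[0,0,0.7],[0,0,0.7],[0,0,0.7],[0,0,0.7],[0,0,0.7],[0,0,0.7],[0,0,0.7],[0,0,0.7],[0,0,0.7],[0,0,0.7],[0,0,0.7],[0,0,0.7],[0,0,0],[0,0,0]]}'; python3 -c "
from bench import *
print(state()['torque'],state()['qpos'])"
```

```text
clock: 12.65
ee_pos: [461.3, -273.3, 95.2]
tcp_rot: [[0.752, -0.659, -0.0], [-0.659, -0.752, 0.0], [-0.0, -0.0, -1.0]]
ft_force: [0.7, 0.0, -1.2]
finger_gap: 0.145
[0.0367585 0.1112891 0.0052722] [-6.64753467e-01  3.04682795e-01  1.75739607e+00  1.31109702e-04
  1.07963518e+00  1.62546460e+00]
```

```bash
python3 -m crank '{"grip":[1,1,1,1,1,1,1],"translation":[[0,0,0],[0,0,0],[0,0,0],[0,0,0],[0,0,0],[0,0,0],[0,0,0]],"turn":[[0,0,0.3],[0,0,0.3],[0,0,0.3],[0,0,0.3],[0,0,0.3],[0,0,0],[0,0,0]]}'; python3 -c "
from bench import *
print(state()['torque'],state()['qpos'][5])"
```

```text
clock: 13.35
ee_pos: [460.9, -273.5, 95.4]
tcp_rot: [[0.64, -0.768, -0.001], [-0.768, -0.64, -0.0], [-0.0, 0.001, -1.0]]
ft_force: [-1.4, -0.3, 0.2]
finger_gap: 0.146
[-0.18086624  0.44354643  0.04126629] 1.7826715003019247
```

```bash
for k in 1 2; do python3 -m crank '{"grip":[1,1,1,1],"translation":[[0,0,0],[0,0,0],[0,0,0],[0,0,0]],"turn":[[0,0,0.25],[0,0,0.25],[0,0,0],[0,0,0]]}'; python3 -c "
from bench import *
print(state()['torque'],state()['qpos'][5])"; done
```

```text
clock: 13.75
ee_pos: [460.3, -273.8, 95.3]
tcp_rot: [[0.599, -0.801, -0.002], [-0.801, -0.599, -0.001], [-0.0, 0.002, -1.0]]
ft_force: [-4.7, -2.3, -0.3]
finger_gap: 0.147
[-0.69344264  1.16070878  0.38468542] 1.8357898049847634
clock: 14.15
ee_pos: [460.3, -273.8, 95.4]
tcp_rot: [[0.557, -0.831, -0.002], [-0.831, -0.557, -0.001], [-0.0, 0.002, -1.0]]
ft_force: [-4.2, -3.3, -0.8]
finger_gap: 0.149
[-0.58759303  1.05731503  0.74889149] 1.8872214716948137
```

A torque is now building up against the stop. I'll release, rise and check.

```bash
python3 -m crank '{"grip":[0.5,0.5,0.5,0.5,0.5,0.5,0.5,0.5,0.5,0.5,0.5],"translation":[[0,0,0],[0,0,0],[0,0,0],[0,0,0],[0,0,0],[0,0,-0.4],[0,0,-0.8],[0,0,-0.8],[0,0,-0.8],[0,0,0],[0,0,0]],"turn":[[0,0,0],[0,0,0],[0,0,0],[0,0,0],[0,0,0],[0,0,0],[0,0,0],[0,0,0],[0,0,0],[0,0,0],[0,0,0]]}'
cat > chk.py <<'E'
from h import *
import sys
s,p,d,i=wrist(sys.argv[1]);v,u=np.where(mask(p,*BLUE)>0);W=wpts(s,d,i,u,v)
n='scene';p2,d2=camera(n);v,u=np.where(mask(p2,*BLUE)>0);o,r=ray(n,np.c_[u,v]);S=o+r*d2[v,u][:,None]
for n,P in(('wrist',W),('scene',S)):
    near=np.hypot(P[:,0]-461,P[:,1]+273)<60;P=P[near]
    b=(P[:,2]>111)&(P[:,2]<122);rc=cv2.minAreaRect(P[b][:,:2].astype(np.float32));C=cv2.PCACompute(P[b][:,:2].astype(np.float32),None)[1]
    pl=(P[:,2]>78)&(P[:,2]<94);q=P[pl]
    A=np.c_[q[:,:2],np.ones(pl.sum())];f=np.linalg.lstsq(A,q[:,2],rcond=None)[0]
    print(n,b.sum(),'bar',np.round(rc[0],1),np.round(rc[1],1),'z',np.median(P[b][:,2]).round(1),'deg',np.degrees(np.arctan2(C[0,1],C[0,0])),'plate z',np.median(q[:,2]),'tilt',np.hypot(f[0],f[1]))
E
python3 chk.py w3.png
```

```text
clock: 15.25
ee_pos: [461.5, -273.3, 207.9]
tcp_rot: [[0.555, -0.832, 0.001], [-0.832, -0.555, -0.001], [0.001, -0.001, -1.0]]
ft_force: [-0.6, 0.4, -0.2]
finger_gap: 0.498
wrist 830 bar [ 459.7 -274.7] [13.9 55.9] z 114.7 deg 129.36577 plate z 85.11907473333369 tilt 0.0010204322106248931
scene 134 bar [ 462.2 -271.8] [15.9 54.7] z 115.7 deg 128.50165 plate z 86.61394702228762 tilt 0.029982306113144213
```

View pics/w3.png

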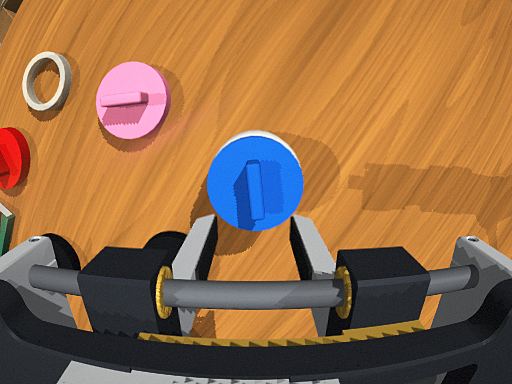

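Wrist view: the blue lid sits on the tub at (255,180), level and free of the fingers. The bar is at -51° and the tab line at -49°, with the plate at z≈86. A last check on the other lids, then I hand in.

Run:
```python
from h import *
p,d=camera('top');q=np.load('top0.npz')['p']
for n,a,b,r in(('green',(45,120,40),(80,255,255),(slice(170,240),slice(100,170))),('yellow',(22,150,150),(35,255,255),(slice(240,340),slice(170,265)))):
    print(n,[np.round([m['m10']/m['m00'],m['m01']/m['m00']],1) for m in(cv2.moments(mask(x[r],a,b),True) for x in(q,p))])
sign_off()
```

```text
green [array([34.7, 34. ]), array([34.7, 34.1])]
yellow [array([46.5, 51.6]), array([46.2, 51.1])]
the job is handed in; nothing more can be done
```

The blue lid is on the tub and turned clockwise to its stop. It was let go and handed in after about 15.5 s; the hand-in gives no verdict.

- **Position:** the two cameras put the bar's centre at (459.7, -274.7) and (462.2, -271.8). That is within about 2.5 mm of the tub centre measured before placing, roughly (461.3, -273.2).
- **Height and tilt:** the plate reads z 85–86.6, where 87 means on the rim. Tilt was 0.001 rad from the wrist camera and 0.03 rad from the scene camera.
- **Alignment:** the bar lies at about -51° (-50.6° and -51.5°). The tab line measured -49.7° in the wrist view and -48.1° in the top view, a 2–3° difference against the 16° allowed.
- **Stop:** the torque rose to about 0.75 N m over the last few degrees. By then the tool had reached -56°, so the last 5° or so were slip in the grip rather than lid rotation.
- **Other lids:** the green and yellow lids moved less than a pixel in the top view.
- **Disagreement:** the wrist camera's depth reads about 2 mm low, and the views differ by 1–3 mm, close to the stated calibration error. No check failed.

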